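# Push the used cap under the discard bin's sprung cover

## Task

Clear away the used blue screw cap that lies on the ledge of the grey discard bin: press the bin's paddle down with one fingertip to hold the spring-closed cover open, and while holding it push the cap along the ledge with the other fingertip, under the cover, until it drops into the bin. Then let go so that the cover closes over it. The cap is only pushed, never picked up, and the stopper, beaker and vial standing in front of the bin are left alone.

Things in the scene. Friction and masses are not known exactly. Their poses are not given: they have to be found in the camera images.
- bin: Low grey discard bin, fixed, 230 mm long (x), 70 wide (y), 70 high. Origin on the worktop, straight below the middle of the drop edge. x is the pushing direction (away from the robot at yaw 0), y to the left, z up. x = -145 to 0 mm is a solid flat ledge at z = 70; two rails 5 mm high leave a slippery lane 44 mm wide, y = -22 to 22.
- mouth (a point): Middle of the drop edge, on the ledge surface (bin x = 0, y = 0, z = 70 mm); axes as the bin's. The cap tips into the bin by itself once its centre is past this edge.
- cavity (a point): Middle of the floor of the bin's cavity (bin x = 40, y = 0, z = 10 mm). The cavity is open on top apart from the cover, x = 0 to 80, y = -25 to 25 mm.
- hinge (a point): Point on the cover's hinge pin beside the middle of the paddle (bin x = -62.5, y = 42, z = 80 mm). The pin runs parallel to the bin's x from x = -130 to 82 mm.
- skirt (a point): Middle of the lower front edge of the cover; moves with it. Shut it is at bin x = 6, y = 0, z = 71 mm: the skirt, 10 mm high, blocks the cap. Open (0.8 to 1.0) it is at z = 104 to 110 mm and the cover's free edge, farther right, at z = 125 to 140; the cover still leans over the lane from x = 6 mm on, so the pushing finger stays in front of that.
- cover (a joint): Angle of the cover about its hinge, rad: 0 = shut, grows as it rises, stop at 1.1. A spring shuts it as soon as it is let go. The cap (14 mm high) passes under it from about 0.75 on. A fingertip on the paddle 30 mm beside the hinge pin needs about 3 N at first and 5 to 6 N at 0.8 to 1.0 rad.
- paddle (a point): Centre of the upper face of the press paddle, a ribbed steel plate 115 mm (x) by 56 by 3, rigid with the cover, left of the ledge, at bin x = -120 to -5. At rest it rises to the left at 0.8 rad, from bin y = 47, z = 82 to y = 86, z = 122 mm. At cover 0.8 it is level, y = 47 to 103, z = 78. Press it at bin y = 65 to 78, at any x; the tip may slide along it in x while pressing.
- cap: Used blue screw cap, 36 mm across, 14 mm high, 10 to 20 g, lying flat on the ledge between the rails, 45 to 75 mm in front of the drop edge. Origin: centre of its underside, z up.
- stopper: Blue rubber stopper, 26 mm across, 22 mm high, standing in front of the bin; origin centre of its underside. Leave alone.
- beaker: Small clear beaker, 56 mm across, 58 mm high, standing in front of the bin; origin centre of its underside. Leave alone.
- vial: Small brown vial, 22 mm across, 44 mm high, standing in front of the bin; origin centre of its underside. Leave alone.

How it is judged:
On the way, in this order (a step that is already met when the one before it is completed fails the run):
1. a finger on the paddle holds the cover open while the cap is still on the ledge (value of joint cover above 0.6 rad and contact force between the fingers and paddle_plate above 0.5 N and x of cap in the frame of bin below -0.01 m), for 0.2 s.
2. the cap goes over the drop edge under the cover while the finger still holds the cover open (value of joint cover above 0.4 rad and contact force between the fingers and paddle_plate above 0.3 N and x of cap in the frame of bin above 0 m and z of cap in the frame of bin below 0.075 m), for 0.05 s.
At the end, for the whole second after the job is handed in: The cap lies at rest inside the bin's cavity (its origin more than 20 mm below the ledge, between the cavity's walls) and the cover is shut (within 0.06 rad) (x of cap in the frame of bin between 0 and 0.085 m and y of cap in the frame of bin between -0.03 and 0.03 m and z of cap in the frame of bin below 0.05 m and linear speed of cap below 0.03 m/s and value of joint cover below 0.06 rad); the robot touches nothing.
It fails at once if the cap is lifted more than 20 mm off the ledge (z of cap in the frame of bin above 0.09 m).
It fails at once if the stopper is moved by more than 20 mm (distance of stopper from where it was at the start of the episode above 0.02 m).
It fails at once if the beaker is moved by more than 20 mm (distance of beaker from where it was at the start of the episode above 0.02 m).
It fails at once if the vial is moved by more than 20 mm (distance of vial from where it was at the start of the episode above 0.02 m).
It also fails if it takes over 38 s, if anything falls off the work surface, if the arm or the gripper's body presses on something with over 40 N, if the wrist force passes 120 N, or if a joint passes its speed limit or range.

## Robot

A 6-joint arm with a two-finger parallel gripper is mounted at the origin on a cart in front of the work surface, level with it; the furniture and walls round the work are solid. World frame = base frame: x ahead of the robot, y to its left, z up, the work surface at z = 0. Lengths are in m, angles in rad, forces in N, time in s.
With the tool pointing down it reaches from about 0.375 to 0.9 m from the base axis. Payload 3.1 kg.
Tool frame: the origin (TCP) lies between the finger pads; the fingertips stand 17 mm ahead of it and the grasp point (between the pads) lies 2 mm behind it; z points along the fingers, y is the line along which they close (so a half turn about z gives the same grasp; the last joint's range is limited). The gripper opens to 85 mm and grips with 20 to 120 N. Pads are 22 mm wide; open, the fingers measure 114 mm over their backs; the gripper's body (76 mm by 85 mm) begins 54 mm behind the grasp point. The pads swing forward as they close: fully open they stand 13 mm farther back than shut.
Start: joints at [-1.522, 0.527, 1.433, -0, 1.181, -0.178], TCP at [0.141, -0.609, 0.218] pointing down, gripper open.
Joint ranges: [-3.08, 3.08], [-0.75, 2.2], [0.22, 2.44], [-1.43, 4.57], [0, 2.65], [-2.85, 2.85]. Speed limits (rad/s): [2.79, 2.79, 3.14, 3.14, 3.14, 3.14].

## Interface

Orientations are given as a unit quaternion [x, y, z, w].
In Python, from station import sense, vision, order gives the robot as it stands.
- The arm moves only by the shell command python3 -m crank 'ROWS' [OPENING] [FORCE]. ROWS is JSON, a list of rows, each an object with "dp": the shift along the world's x, y, z in units of 30 mm (1.0 is 30 mm), a list of three; "angular": the turn, a rotation vector about the world's x, y, z in degrees, a list of three. In form: [{"dp": [dx, dy, dz], "angular": [ax, ay, az]}, ...]. A call has 1 to 20 rows; each row shifts and turns the commanded pose from where the row before left it; what a row does not reach is not made up. A row lasts 1/10 s, in which the tool goes at most 50 mm and 8.59 degrees, less where a joint would pass 70% of its speed; a pose out of reach is approached as far as the arm can. A call is refused whole if a number of a shift passes 1 or a number of a turn 8.59, either way. A call with a gripper value outside its range is refused whole. OPENING is the closure, from 0 (fully open) to 1 (shut), set as the call begins (- or left out, the last holds). The fingers move at their own pace and stop on an object; FORCE is the grip in N (left out, the last holds). Time passes only in rows, so rows that do not move let the fingers close. It gives the time, the measured TCP pose, the force, the opening and the grip force at its end, in the units of the state.
- sense(): the state, without advancing time (a new reading comes with each control period).
- vision.snapshot(name): name is "scene" or "top" or "wrist"; returns a dict with "image" (480x640x3 uint8, blue, green, red), "range_z" (480x640 float32, m along the optical axis (not along the pixel's ray), 0 where there is no reading), "mtx" (3x3 intrinsics, pixels), "pose" (4x4, takes a point from camera to world coordinates); the wrist camera has in their place "mount" (4x4, takes a point from camera to tool coordinates, whose origin is the TCP and whose axes are the flange's). Camera axes: x right, y down, z forward; pixel columns grow to the right and rows downward; lengths in m; the calibration is good to about 2 mm. A picture is of the moment at which its call begins: read the wrist's pose just before it.
- order.sign_off(): hands the job in; it is judged then, once.
The state is a dict: "t": time; "q": joint angles; "qd": joint speeds; "tau": joint torques, N m; "tcp_pos": TCP position; "tool_rot": TCP orientation; "force": force on the tool from outside, world axes, zero at the start; "ft_torque": the same for the moment, N m; "finger_gap": opening from 0.0 (shut) to 1.0 (fully open); "gripper_force": force on a finger pad.
Only numpy, scipy, OpenCV 4.12 (cv2) and the standard library are available. Lean on these libraries where they do the work, as an engineer would, in place of code of your own. Each camera call takes 0.05 s, during which the arm holds its last target. There are 200 camera calls.

## Working session

There is one attempt and no reset: what is moved stays moved. The work goes in short steps, Python scripts to look and compute and a shell command to move; the robot and the scene stay as the last step left them, time stands still between calls to the robot, and variables do not carry over. Pictures are saved under pics/ and viewed, at most 10 in all, crops included, and the job is handed in when it is done.

```bash
mkdir -p pics
cat > h.py <<'E'
import numpy as np, cv2
from station import sense, vision, order
def cam(n):
    s=sense(); d=vision.snapshot(n)
    return s,d
def pts(d,uv):
    out=[]
    for u,v in uv:
        z=d["range_z"][v,u]; p=np.linalg.inv(d["mtx"])@[u,v,1]*z
        out.append((d["pose"]@[*p,1])[:3])
    return np.array(out)
E
python3 - <<'E'
from h import *
import pickle
for n in ["scene","top"]:
    s,d=cam(n); cv2.imwrite(f"pics/{n}0.png",d["image"]); pickle.dump(d,open(n+".pkl","wb"))
print(s)
E
```

```text
{'t': 0.05, 'q': array([-1.52149563e+00,  5.28448110e-01,  1.43391375e+00,  1.12593291e-05,
        1.18138563e+00, -1.78491969e-01]), 'qd': array([ 4.32364459e-04, -1.40107098e-03, -4.75169903e-05,  2.22023970e-04,
        6.77703056e-05, -1.84449470e-03]), 'tau': array([ 5.27622306e-04, -4.43690157e+01, -1.78780907e+01, -1.75873843e-04,
        3.81393576e-03, -1.68264613e-06]), 'tcp_pos': array([ 0.14114178, -0.60808877,  0.2165411 ]), 'tool_rot': array([ 9.93520488e-01,  1.13648047e-01,  7.47429276e-05, -1.07483170e-03]), 'force': array([-0.73801198,  0.31203741,  0.65619611]), 'ft_torque': array([-0.01550867, -0.05904185, -0.01889624]), 'gripper_force': 0.0, 'finger_gap': 1.0004182978705132}
```

View pics/scene0.png

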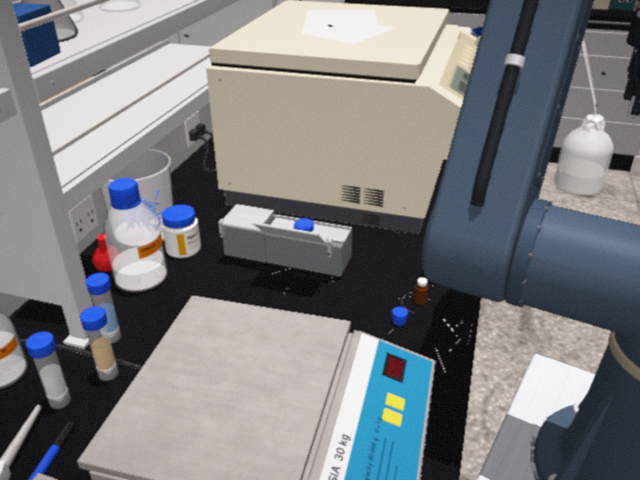

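View pics/top0.png

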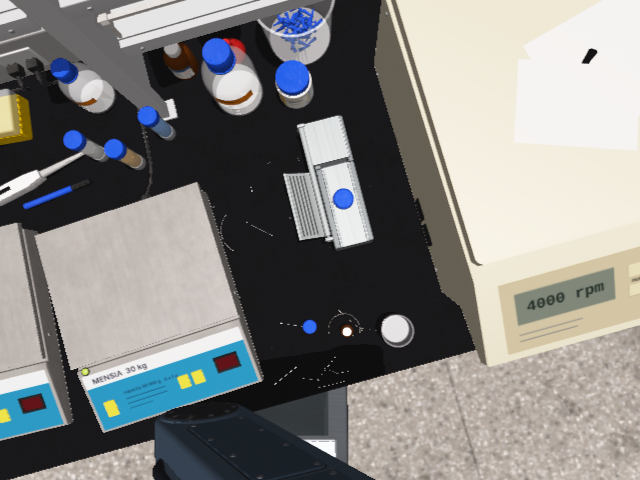

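The top view shows the bin with its cap at (343,199), the paddle at about (305,205) and the cover at (325,140). The stopper is at (310,327), the vial at (347,331) and the beaker at (397,330).

Run:
```python
from h import *
import pickle
d=pickle.load(open("top.pkl","rb"))
im=d["image"][100:260,270:390]; cv2.imwrite("pics/crop.png",cv2.resize(im,(600,800),interpolation=cv2.INTER_CUBIC)[:, :] if 0 else cv2.resize(im,(450,600),interpolation=cv2.INTER_CUBIC))
print(d["mtx"],d["pose"])
uv=[(343,199),(310,327),(347,331),(397,330),(325,140),(330,230),(305,205),(290,180),(280,280)]
for a,p in zip(uv,pts(d,uv)): print(a,p.round(4))
# all-point cloud: ledge height band
h,w=d["range_z"].shape
U,V=np.meshgrid(np.arange(w),np.arange(h)); z=d["range_z"]
P=np.stack([(U-d["mtx"][0,2])/d["mtx"][0,0]*z,(V-d["mtx"][1,2])/d["mtx"][1,1]*z,z,np.ones_like(z)],-1)@d["pose"].T
np.save("P.npy",P[...,:3])
for nm in [(0.06,0.08),(0.06,0.13)]:
    m=(P[...,2]>nm[0])&(P[...,2]<nm[1])&(z>0); m[:100]=0;m[260:]=0;m[:,:270]=0;m[:,390:]=0
    q=P[m][:,:2].astype(np.float32); r=cv2.minAreaRect(q); print(nm,len(q),r,cv2.boxPoints(r))
s=pickle.load(open("scene.pkl","rb"))
print("scene cap",pts(s,[(304,224),(400,317)]))
```

```text
[[534.22555801   0.         325.90594288]
 [  0.         534.22555801 233.40471268]
 [  0.           0.           1.        ]] [[-0.01070304 -0.99569237  0.09209855  0.43186997]
 [-0.9992113   0.01417191  0.03709357 -0.18256577]
 [-0.038239   -0.0916289  -0.99505875  0.9995106 ]
 [ 0.          0.          0.          1.        ]]
(343, 199) [ 0.5759 -0.1787  0.0845]
(310, 327) [ 0.3525 -0.1155  0.0221]
(347, 331) [ 0.3467 -0.1824  0.0432]
(397, 330) [ 0.346  -0.2723  0.022 ]
(325, 140) [ 0.6812 -0.1486  0.0825]
(330, 230) [ 0.5238 -0.1551  0.0698]
(305, 205) [ 0.5636 -0.1142  0.1041]
(290, 180) [ 0.6039 -0.0906  0.1199]
(280, 280) [ 0.438  -0.0588  0.0029]
(0.06, 0.08) 3335 ((0.6230140924453735, -0.20216576755046844), (0.23983758687973022, 0.16672520339488983), 13.153127670288086) [[ 0.4872718  -0.14827819]
 [ 0.52521086 -0.31062943]
 [ 0.7587564  -0.25605333]
 [ 0.7208173  -0.09370211]]
(0.06, 0.13) 7476 ((0.6322617530822754, -0.16505378484725952), (0.16370652616024017, 0.27722179889678955), 81.06317901611328) [[ 0.48261803 -0.22438082]
 [ 0.75647444 -0.26744592]
 [ 0.7819055  -0.10572675]
 [ 0.5080491  -0.06266165]]
scene cap [[ 0.57305396 -0.17149253  0.08531096]
 [ 0.34852159 -0.1032183   0.01934857]]
```

View pics/crop.png

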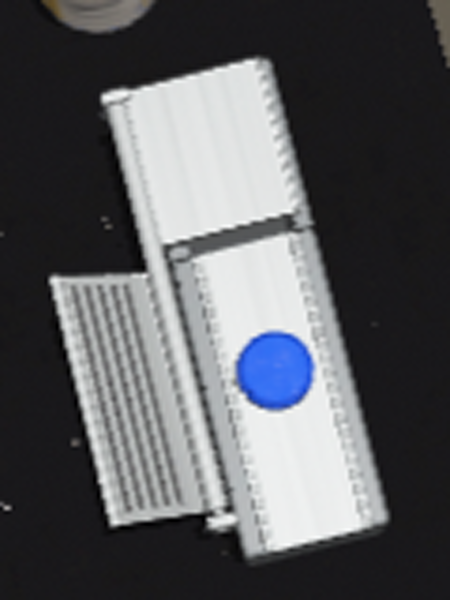

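The enlarged crop (scale 3.75) shows these features:
- Near ledge corners at (247,557) and (385,520).
- Pin ends at (220,522) and (112,95).
- Outer paddle corners at (52,278) and (113,525).
- Cap centre at (275,370).

Run:
```python
from h import *
import pickle
from scipy.optimize import least_squares
d=pickle.load(open("top.pkl","rb")); K=d["mtx"];T=d["pose"]
def ray(c,z):
    u,v=270+c[0]/3.75-.4,100+c[1]/3.75-.4
    r=T[:3,:3]@np.linalg.inv(K)@[u,v,1]; o=T[:3,3]; return o+r*(z-o[2])/r[2]
# crop px, bin xyz
F=[((247,557),(-.145,.035,.075)),((385,520),(-.145,-.035,.075)),((220,522),(-.130,.042,.082)),((112,95),(.082,.042,.082)),
((52,278),(-.005,.086,.122)),((113,525),(-.120,.086,.122))]
W=np.array([ray(c,b[2])[:2] for c,b in F]); B=np.array([b[:2] for _,b in F])
f=lambda p:(np.c_[np.cos(p[2])*B[:,0]-np.sin(p[2])*B[:,1]+p[0],np.sin(p[2])*B[:,0]+np.cos(p[2])*B[:,1]+p[1]]-W).ravel()
r=least_squares(f,[.63,-.16,.2],loss="soft_l1",f_scale=.002); x=r.x; print(x,np.degrees(x[2]),(f(x)*1e3).round(1))
c=ray((275,370),.084); R=np.array([[np.cos(x[2]),-np.sin(x[2])],[np.sin(x[2]),np.cos(x[2])]])
print("cap",c,R.T@(c[:2]-x[:2])); np.save("bin.npy",x)
P=np.load("P.npy"); Q=(P[...,:2]-x[:2])@R
# heights by depth at some bin regions
for b in [(-.13,0),(-.03,0),(.04,0),(-.06,.07),(-.06,.08)]:
    m=(np.hypot(Q[...,0]-b[0],Q[...,1]-b[1])<.004); print(b,np.median(P[m][:,2]))
i=(d["image"][...,0]>150)&(d["image"][...,2]<90)&(P[...,2]>.078); m=i&(np.abs(Q[...,0])<.14)&(np.abs(Q[...,1])<.03); print("cap blob bin",Q[m].mean(0),m.sum())
# wall clearance: anything high near
m=(P[...,2]>.15)&(np.abs(Q[...,0])<.3)&(np.abs(Q[...,1])<.3); print("high", Q[m].min(0) if m.any() else None, Q[m].max(0) if m.any() else 0)
h=Q[m]; print(np.abs(h[h[:,1]>0]).min(0) if (h[:,1]>0).any() else None, (h[h[:,1]<0]).max(0) if (h[:,1]<0).any() else None)
```

```text
[ 0.64046594 -0.16267486  0.23599993] 13.521799904956064 [-0.3  1.9 -0.2 -2.3 -3.1  0.1  1.   1.1  1.1 -0.3  0.3 -0.6]
cap [ 0.57724942 -0.17857781  0.084     ] [-0.06518258 -0.00068114]
(-0.13, 0) 0.07008295104185475
(-0.03, 0) 0.07011099696648615
(0.04, 0) 0.08217028268851428
(-0.06, 0.07) 0.10699398943447719
(-0.06, 0.08) 0.11746950697937464
cap blob bin [-0.06526011 -0.00026487] 322
high [-0.29999541 -0.29999531] [0.29955978 0.29998621]
[0.17082694 0.0002397 ] [ 2.5130331e-01 -6.3400189e-05]
```

Run:
```python
from h import *
P=np.load("P.npy").reshape(-1,3); P=P[(P[:,2]>.1)&(P[:,0]>.2)&(P[:,1]<.2)]
def clr(A,n=40):
    for a,b in zip(A[:-1],A[1:]):
        L=np.linspace(a,b,n); D=np.hypot(P[:,None,0]-L[:,0],P[:,None,1]-L[:,1]); k=np.unravel_index(D.argmin(),D.shape); print(a,b,D.min().round(3),P[k[0]].round(3),L[k[1]].round(3))
s=(.141,-.608); g=(.530,-.153)
clr([s,g]); clr([s,(.20,-.42),(.36,-.2),g])
```

```text
(0.141, -0.608) (0.53, -0.153) 0.0 [ 0.351 -0.363  0.265] [ 0.35  -0.363]
(0.141, -0.608) (0.2, -0.42) 0.123 [ 0.32  -0.392  0.246] [ 0.2  -0.42]
(0.2, -0.42) (0.36, -0.2) 0.067 [ 0.316 -0.374  0.217] [ 0.262 -0.335]
(0.36, -0.2) (0.53, -0.153) 0.003 [ 0.432 -0.183  1.   ] [ 0.43  -0.181]
```

```bash
python3 -m crank '[{"dp":[0.25,0.78,0],"angular":[0,0,0.5]},{"dp":[0.25,0.78,0],"angular":[0,0,0]},{"dp":[0.25,0.78,0],"angular":[0,0,0]},{"dp":[0.25,0.78,0],"angular":[0,0,0]},{"dp":[0.25,0.78,0],"angular":[0,0,0]},{"dp":[0.25,0.78,0],"angular":[0,0,0]},{"dp":[0.25,0.78,0],"angular":[0,0,0]},{"dp":[0.25,0.78,0],"angular":[0,0,0]},{"dp":[0.27,0.8,0],"angular":[0,0,0]},{"dp":[0.27,0.8,0],"angular":[0,0,0]},{"dp":[0.27,0.8,0],"angular":[0,0,0]},{"dp":[0.27,0.8,0],"angular":[0,0,0]},{"dp":[0.27,0.8,0],"angular":[0,0,0]},{"dp":[0.76,0.52,0],"angular":[0,0,0]},{"dp":[0.76,0.52,0],"angular":[0,0,0]},{"dp":[0.76,0.52,0],"angular":[0,0,0]},{"dp":[0.76,0.52,0],"angular":[0,0,0]},{"dp":[0.76,0.52,0],"angular":[0,0,0]},{"dp":[0.76,0.52,0],"angular":[0,0,0]},{"dp":[0.76,0.52,0],"angular":[0,0,0]}]' 0.33 40
```

```text
t: 2.1
tcp_pos: [0.4019, -0.1915, 0.2173]
tool_rot: [0.993, 0.118, -0.0, -0.0]
force: [-0.7, -0.2, 0.9]
finger_gap: 0.668
gripper_force: 0.0
```

```bash
python3 -m crank '[{"dp":[0.7,0.21,-0.15],"angular":[0,0,0]},{"dp":[0.7,0.21,-0.15],"angular":[0,0,0]},{"dp":[0.7,0.21,-0.15],"angular":[0,0,0]},{"dp":[0.7,0.21,-0.15],"angular":[0,0,0]},{"dp":[0.7,0.21,-0.15],"angular":[0,0,0]},{"dp":[0.77,0.23,-0.15],"angular":[0,0,0]},{"dp":[0,0,0],"angular":[0,0,0]}]'
python3 - <<'E'
from h import *
for n in ["wrist","scene"]:
    s,d=cam(n); cv2.imwrite(f"pics/{n}1.png",d["image"]); np.savez(n+"1.npz",**{k:v for k,v in d.items()},p=s["tcp_pos"],q=s["tool_rot"])
print(s["tcp_pos"],d["pose"] if "pose" in d else 0)
E
```

```text
t: 2.8
tcp_pos: [0.5315, -0.1534, 0.1897]
tool_rot: [0.993, 0.119, 0.0, -0.0]
force: [-1.2, -0.1, 0.3]
finger_gap: 0.67
gripper_force: 0.0
[ 0.52973639 -0.15350213  0.18975189] [[-0.84666893 -0.27964392  0.45271515  0.0692734 ]
 [-0.53203985  0.45965003 -0.71109455  0.58745711]
 [-0.00923726 -0.84292415 -0.53795311  0.64379253]
 [ 0.          0.          0.          1.        ]]
```

View pics/wrist1.png

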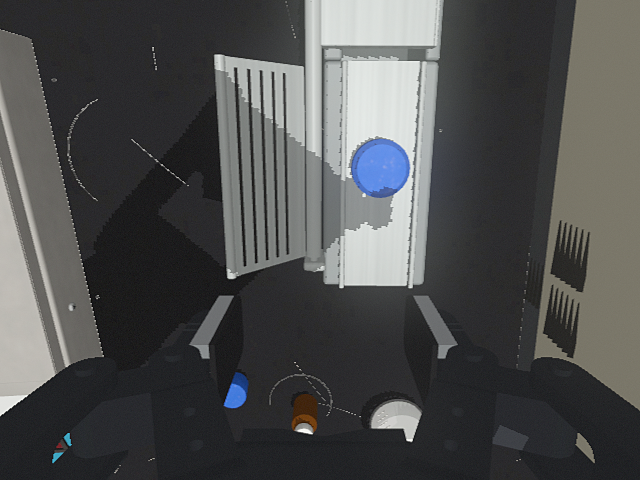

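View pics/scene1.png

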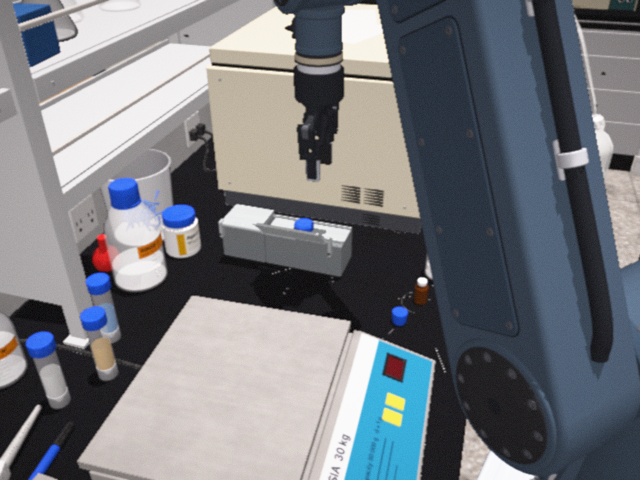

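The wrist view shows the two fingertip plates at about (212,325) and (435,325). The paddle and cap are ahead, with the cap at (380,168), and the lane's near end is at y≈285.

Run:
```python
from h import *
from scipy.spatial.transform import Rotation as Ro
d=np.load("wrist1.npz"); z=d["range_z"]; K=d["mtx"]; M=d["mount"]
V,U=np.mgrid[:480,:640]
C=np.stack([(U-K[0,2])/K[0,0]*z,(V-K[1,2])/K[1,1]*z,z,np.ones_like(z)],-1)@M.T
for s in [(185,240),(405,465)]:
    m=np.zeros_like(z,bool); m[290:360,s[0]:s[1]]=1
    m&=(z>0)&(C[...,2]<.06); q=C[m][:,:3]; print(len(q),q.min(0).round(4),q.max(0).round(4))
    f=q[q[:,2]>q[:,2].max()-.003]; print(" tip face",f.min(0).round(4),f.max(0).round(4))
for uv in [(212,325),(435,325),(200,348),(226,300)]: print(uv,C[uv[1],uv[0],:3].round(4))
x=np.load("bin.npy"); c,s=np.cos(x[2]),np.sin(x[2])
# the frame: tool_rot quaternion; check cap in bin
W=Ro.from_quat(d["q"]).apply(C[...,:3].reshape(-1,3))+[.5302,-.1532,.1897] if 0 else Ro.from_quat(d["q"]).apply(C[...,:3].reshape(-1,3))+d["p"]
B=np.c_[(W[:,:2]-x[:2])@np.array([[c,-s],[s,c]]),W[:,2]].reshape(480,640,3)
for uv in [(380,168),(325,285),(425,285),(339,50),(437,50),(313,265),(219,58),(232,276),(380,260)]: print(uv,B[uv[1],uv[0]].round(4))
t=(d["p"][:2]-x[:2])@np.array([[c,-s],[s,c]]); print("tcp in bin",t,"yaw",Ro.from_quat(d["q"]).as_matrix()[:2,0])
```

```text
2988 [-0.0105 -0.0417 -0.0649] [ 0.0131 -0.0275 -0.0203]
 tip face [ 0.0026 -0.0346 -0.0232] [ 0.0114 -0.0278 -0.0203]
3203 [-0.011   0.0287 -0.0649] [ 0.014   0.0433 -0.0171]
 tip face [-0.007   0.0291 -0.0201] [ 0.01    0.0296 -0.0171]
(212, 325) [ 0.0111 -0.0314 -0.0441]
(435, 325) [ 0.0112  0.0326 -0.0442]
(200, 348) [ 0.01   -0.0318 -0.0552]
(226, 300) [ 0.0112 -0.0312 -0.0263]
(380, 168) [-0.0627 -0.0005  0.0835]
(325, 285) [-0.1709  0.032   0.0004]
(425, 285) [-0.1714 -0.0548 -0.0016]
(339, 50) [0.0059 0.0248 0.0686]
(437, 50) [ 0.0059 -0.0337  0.0698]
(313, 265) [-0.1242  0.0403  0.0857]
(219, 58) [-0.0063  0.0848  0.1226]
(232, 276) [-0.1185  0.0844  0.1224]
(380, 260) [-0.1258 -0.0048  0.0697]
tcp in bin [-0.10378531  0.03451582] yaw [0.97167392 0.23632385]
```

Run:
```python
from h import *
d=np.load("scene1.npz"); x=np.load("bin.npy"); c,s=np.cos(x[2]),np.sin(x[2])
V,U=np.mgrid[:480,:640]; z=d["range_z"];K=d["mtx"]
W=np.stack([(U-K[0,2])/K[0,0]*z,(V-K[1,2])/K[1,1]*z,z,np.ones_like(z)],-1)@d["pose"].T
B=np.c_[(W[...,:2].reshape(-1,2)-x[:2])@np.array([[c,-s],[s,c]]),W[...,2].ravel()].reshape(480,640,3)
for v in range(150,186,3): print(v,[tuple((B[v,u]*1e3).round().astype(int)) for u in (309,312,315,318)])
print(d["p"])
```

```text
150 [(np.int64(-34), np.int64(-122), np.int64(168)), (np.int64(-116), np.int64(98), np.int64(275)), (np.int64(-117), np.int64(88), np.int64(270)), (np.int64(-117), np.int64(74), np.int64(265))]
153 [(np.int64(-108), np.int64(89), np.int64(265)), (np.int64(-115), np.int64(95), np.int64(268)), (np.int64(-117), np.int64(88), np.int64(266)), (np.int64(-117), np.int64(76), np.int64(260))]
156 [(np.int64(-109), np.int64(92), np.int64(262)), (np.int64(-115), np.int64(97), np.int64(265)), (np.int64(-118), np.int64(90), np.int64(262)), (np.int64(-117), np.int64(75), np.int64(255))]
159 [(np.int64(-110), np.int64(95), np.int64(258)), (np.int64(-115), np.int64(96), np.int64(259)), (np.int64(-117), np.int64(88), np.int64(256)), (np.int64(-118), np.int64(78), np.int64(252))]
162 [(np.int64(-103), np.int64(77), np.int64(244)), (np.int64(-108), np.int64(75), np.int64(244)), (np.int64(-112), np.int64(75), np.int64(244)), (np.int64(-115), np.int64(69), np.int64(242))]
165 [(np.int64(-103), np.int64(75), np.int64(238)), (np.int64(-108), np.int64(76), np.int64(239)), (np.int64(-112), np.int64(73), np.i
[... 557 characters left out ...]
2), np.int64(73), np.int64(223)), (np.int64(-115), np.int64(70), np.int64(222))]
177 [(np.int64(-103), np.int64(76), np.int64(218)), (np.int64(-108), np.int64(77), np.int64(219)), (np.int64(-380), np.int64(863), np.int64(644)), (np.int64(-115), np.int64(69), np.int64(216))]
180 [(np.int64(-101), np.int64(71), np.int64(210)), (np.int64(-105), np.int64(68), np.int64(209)), (np.int64(-110), np.int64(68), np.int64(210)), (np.int64(-115), np.int64(70), np.int64(212))]
183 [(np.int64(-33), np.int64(-120), np.int64(98)), (np.int64(-41), np.int64(-116), np.int64(101)), (np.int64(-46), np.int64(-120), np.int64(100)), (np.int64(-51), np.int64(-124), np.int64(99))]
[ 0.52973639 -0.15350213  0.18975189]
```

Run:
```python
from h import *
from scipy.spatial.transform import Rotation as Ro
d=np.load("scene1.npz")
V,U=np.mgrid[:480,:640]; z=d["range_z"];K=d["mtx"]
W=(np.stack([(U-K[0,2])/K[0,0]*z,(V-K[1,2])/K[1,1]*z,z,np.ones_like(z)],-1)@d["pose"].T)[...,:3].reshape(-1,3)
L=Ro.from_quat(d["q"]).inv().apply(W-d["p"]); L=L[(abs(L[:,0])<.09)&(abs(L[:,1])<.09)&(L[:,2]<0)&(z.ravel()>0)]
for a in np.arange(-.2,0,.01):
    m=(L[:,2]>=a)&(L[:,2]<a+.01)
    if m.sum(): print("toolz %.2f"%a, m.sum(), "x",np.percentile(L[m,0],[1,99]).round(3),"y",np.percentile(L[m,1],[1,99]).round(3))
```

```text
toolz -0.20 267 x [-0.033  0.028] y [-0.035  0.001]
toolz -0.19 460 x [-0.037  0.035] y [-0.039  0.015]
toolz -0.18 334 x [-0.037  0.033] y [-0.039  0.002]
toolz -0.17 344 x [-0.037  0.034] y [-0.039  0.003]
toolz -0.16 327 x [-0.037  0.031] y [-0.04   0.004]
toolz -0.15 260 x [-0.037  0.03 ] y [-0.04   0.002]
toolz -0.14 117 x [-0.011  0.009] y [-0.041 -0.009]
toolz -0.13 291 x [-0.019  0.013] y [-0.069  0.02 ]
toolz -0.12 310 x [-0.02  0.02] y [-0.07   0.059]
toolz -0.11 232 x [-0.019  0.015] y [-0.069  0.064]
toolz -0.10 226 x [-0.017  0.012] y [-0.067  0.06 ]
toolz -0.09 199 x [-0.017  0.012] y [-0.065  0.061]
toolz -0.08 208 x [-0.013  0.012] y [-0.063  0.061]
toolz -0.07 140 x [-0.013  0.012] y [-0.062  0.056]
toolz -0.06 105 x [-0.011  0.011] y [-0.045  0.038]
toolz -0.05 145 x [-0.011  0.012] y [-0.045  0.031]
toolz -0.04 150 x [-0.011  0.011] y [-0.044  0.033]
toolz -0.03 122 x [-0.011  0.009] y [-0.042  0.031]
toolz -0.02 18 x [-0.008  0.011] y [-0.036  0.032]
```

```bash
python3 -m crank '[{"dp":[-0.02,0.07,-0.6],"angular":[0,0,0]},{"dp":[0,0,-0.6],"angular":[0,0,0]},{"dp":[0,0,-0.6],"angular":[0,0,0]},{"dp":[0,0,-0.5],"angular":[0,0,0]},{"dp":[0,0,-0.2],"angular":[0,0,0]},{"dp":[0,0,-0.2],"angular":[0,0,0]},{"dp":[0,0,-0.2],"angular":[0,0,0]},{"dp":[0,0,-0.2],"angular":[0,0,0]},{"dp":[0,0,-0.2],"angular":[0,0,0]},{"dp":[0,0,-0.2],"angular":[0,0,0]},{"dp":[0,0,-0.2],"angular":[0,0,0]},{"dp":[0,0,0],"angular":[0,0,0]}]'
python3 - <<'E'
from h import *
s,d=cam("wrist"); cv2.imwrite("pics/wrist2.png",d["image"]); np.savez("wrist2.npz",**d,p=s["tcp_pos"],q=s["tool_rot"]); print(s["force"],s["tcp_pos"])
E
```

```text
t: 4.1
tcp_pos: [0.5291, -0.1521, 0.079]
tool_rot: [0.993, 0.118, 0.0, 0.0]
force: [1.0, -1.0, 1.8]
finger_gap: 0.669
gripper_force: 1.0
[ 0.99402614 -0.96182657  1.75765693] [ 0.52905443 -0.15207549  0.07900097]
```

View pics/wrist2.png

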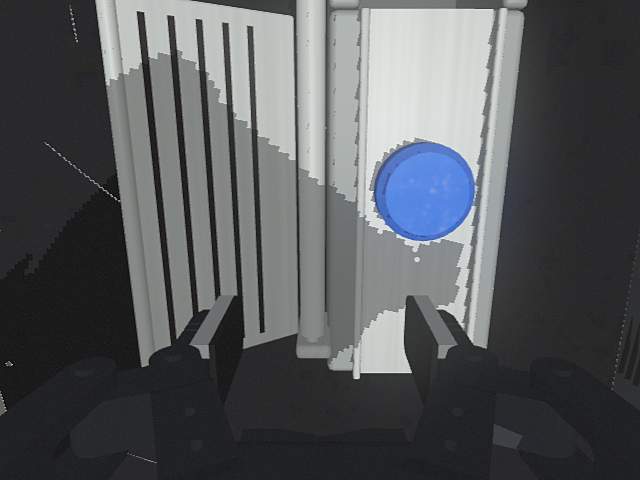

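The left finger is on the paddle at (215,330). The right finger is at (430,320), inside the lane behind the cap (cap at 425,190). I'll continue down.

```bash
cat > ang.py <<'E'
from h import *
from scipy.spatial.transform import Rotation as Ro
s,d=cam("wrist"); z=d["range_z"];K=d["mtx"];V,U=np.mgrid[:480,:640]
C=(np.stack([(U-K[0,2])/K[0,0]*z,(V-K[1,2])/K[1,1]*z,z,np.ones_like(z)],-1)@d["mount"].T)[...,:3].reshape(-1,3)
W=Ro.from_quat(s["tool_rot"]).apply(C)+s["tcp_pos"]; x=np.load("bin.npy"); c,sn=np.cos(x[2]),np.sin(x[2]); R=np.array([[c,-sn],[sn,c]])
B=np.c_[(W[:,:2]-x[:2])@R,W[:,2]]; t=(s["tcp_pos"][:2]-x[:2])@R
m=(z.ravel()>0)&(B[:,0]<-.01)&(B[:,0]>t[0]+.02)&(B[:,1]>.052)&(B[:,1]<.1)&(B[:,2]>.05)&(B[:,2]<.125)
p=np.polyfit(B[m,1],B[m,2],1); print("cover",0.8-np.arctan(p[0]),"z@70",np.polyval(p,.07),m.sum())
h=d["image"].reshape(-1,3).astype(int); k=(z.ravel()>0)&(h[:,0]-h[:,2]>70)&(abs(B[:,1])<.03)&(B[:,0]>-.13)&(B[:,2]>.03); print("cap",B[k].mean(0) if k.any() else 0,k.sum(),"xmin",B[k,0].min() if k.any() else 0)
print("tcp bin",t,s["tcp_pos"],"F",s["force"],"t",s["t"])
cv2.imwrite("pics/last.png",d["image"])
E
python3 -m crank '[{"dp":[0,0,-0.16],"angular":[0,0,0]},{"dp":[0,0,-0.16],"angular":[0,0,0]},{"dp":[0,0,-0.16],"angular":[0,0,0]},{"dp":[0,0,-0.1],"angular":[0,0,0]},{"dp":[0,0,0],"angular":[0,0,0]}]'
python3 ang.py
```

```text
t: 4.65
tcp_pos: [0.5285, -0.1514, 0.0616]
tool_rot: [0.993, 0.118, -0.0, -0.001]
force: [1.7, 3.0, 3.6]
finger_gap: 0.666
gripper_force: 1.7
cover 0.7351325339328607 z@70 0.0793664834514462 38450
cap [-0.06239716 -0.00047818  0.08297061] 9488 xmin -0.08272411070046097
tcp bin [-0.10618486  0.03717711] [ 0.52853184 -0.15135591  0.06159075] F [1.67402759 3.01878356 3.5972133 ] t 4.65
```

```bash
python3 -m crank '[{"dp":[0,0,-0.08],"angular":[0,0,0]},{"dp":[0,0,-0.06],"angular":[0,0,0]},{"dp":[0,0,0],"angular":[0,0,0]},{"dp":[0,0,0],"angular":[0,0,0]}]'
python3 ang.py
```

```text
t: 5.1
tcp_pos: [0.5286, -0.1518, 0.0579]
tool_rot: [0.993, 0.118, -0.0, -0.0]
force: [-0.4, 3.6, 4.7]
finger_gap: 0.673
gripper_force: 2.3
cover 0.8639644405348371 z@70 0.07547163272867452 36552
cap [-0.06240415 -0.00044452  0.08296003] 9961 xmin -0.08136839135952985
tcp bin [-0.10621319  0.03676069] [ 0.52860166 -0.15176741  0.05790288] F [-0.44314138  3.56500742  4.67527841] t 5.1
```

```bash
python3 -m crank '[{"dp":[0.162,0.039,0],"angular":[0,0,0]},{"dp":[0.162,0.039,0],"angular":[0,0,0]},{"dp":[0.162,0.039,0],"angular":[0,0,0]},{"dp":[0.162,0.039,0],"angular":[0,0,0]},{"dp":[0.162,0.039,0],"angular":[0,0,0]},{"dp":[0.162,0.039,0],"angular":[0,0,0]},{"dp":[0.162,0.039,0],"angular":[0,0,0]},{"dp":[0.162,0.039,0],"angular":[0,0,0]},{"dp":[0.162,0.039,0],"angular":[0,0,0]},{"dp":[0.162,0.039,0],"angular":[0,0,0]}]'
python3 ang.py
```

```text
t: 6.15
tcp_pos: [0.5778, -0.1401, 0.0579]
tool_rot: [0.993, 0.118, -0.0, -0.0]
force: [-3.7, -0.8, 4.5]
finger_gap: 0.666
gripper_force: 2.5
cover 0.8657480289267705 z@70 0.07536678771923713 10538
cap [-0.02649334 -0.00437168  0.0829284 ] 9204 xmin -0.04736655854739474
tcp bin [-0.0556712   0.03660792] [ 0.5777784  -0.14009846  0.0579121 ] F [-3.69715849 -0.77783912  4.52140643] t 6.15
```

View pics/last.png

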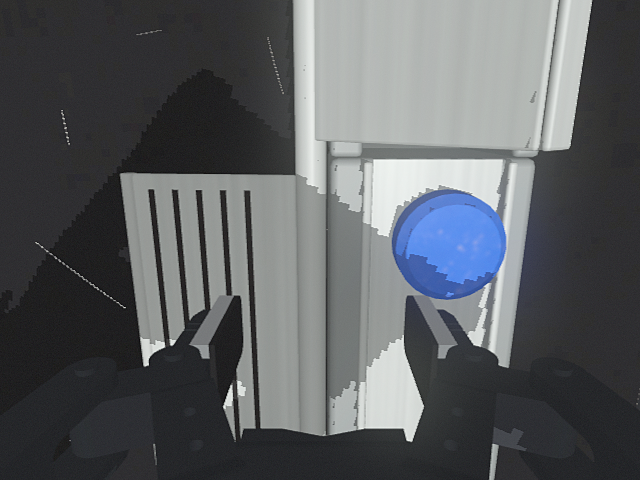

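The cap, at (448,243), has drifted to the right rail but is moving ahead of the finger. I'll keep pushing.

```bash
python3 -m crank '[{"dp":[0.162,0.039,0],"angular":[0,0,0]},{"dp":[0.162,0.039,0],"angular":[0,0,0]},{"dp":[0.162,0.039,0],"angular":[0,0,0]},{"dp":[0.162,0.039,0],"angular":[0,0,0]},{"dp":[0.162,0.039,0],"angular":[0,0,0]},{"dp":[0.162,0.039,0],"angular":[0,0,0]},{"dp":[0.1,0.024,0],"angular":[0,0,0]},{"dp":[0,0,0],"angular":[0,0,0]},{"dp":[0,0,0],"angular":[0,0,0]}]'
python3 ang.py
```

```text
t: 7.1
tcp_pos: [0.6105, -0.1324, 0.0581]
tool_rot: [0.993, 0.118, 0.001, 0.0]
force: [-1.5, 1.2, 4.8]
finger_gap: 0.667
gripper_force: 2.4Traceback (most recent call last):
  File "ang.py", line 8, in <module>
    p=np.polyfit(B[m,1],B[m,2],1); print("cover",0.8-np.arctan(p[0]),"z@70",np.polyval(p,.07),m.sum())
    raise TypeError("expected non-empty vector for x")
TypeError: expected non-empty vector for x
```

That was the previous frame, because the script stopped before saving. I'll check by numbers instead.

```bash
sed -i 's/t\[0\]+.02/t[0]+.013/; s/^p=np.polyfit/if m.sum()>50: p=np.polyfit/; s/pics\/last/pics\/last2/' ang.py; python3 ang.py
```

```text
cap 0 0 xmin 0
tcp bin [-0.02199651  0.03642103] [ 0.61056336 -0.13240651  0.05817674] F [-0.52825389  0.68690389  4.0102443 ] t 7.15
```

View pics/last2.png

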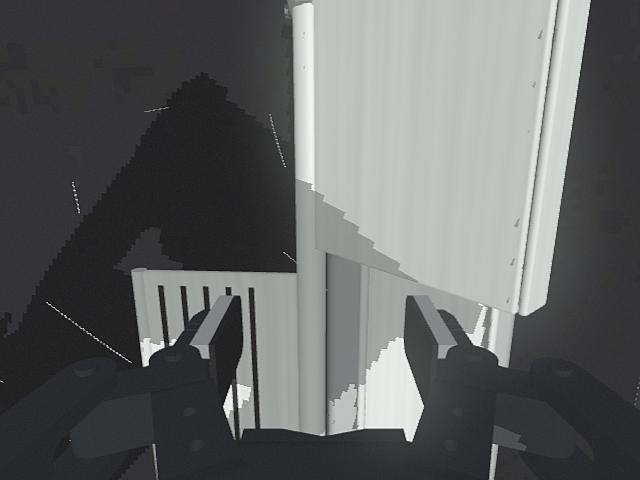

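The cap is out of sight past the edge; its centre should be at about +7 mm. I'll push 4 mm more, then slide back while still holding and check the ledge.

```bash
python3 -m crank '[{"dp":[0.13,0.03,0],"angular":[0,0,0]},{"dp":[0,0,0],"angular":[0,0,0]},{"dp":[0,0,0],"angular":[0,0,0]},{"dp":[-0.32,-0.08,0],"angular":[0,0,0]},{"dp":[-0.32,-0.08,0],"angular":[0,0,0]},{"dp":[-0.32,-0.08,0],"angular":[0,0,0]},{"dp":[-0.32,-0.08,0],"angular":[0,0,0]},{"dp":[-0.32,-0.08,0],"angular":[0,0,0]},{"dp":[-0.32,-0.08,0],"angular":[0,0,0]},{"dp":[0,0,0],"angular":[0,0,0]}]'
python3 ang.py
```

```text
t: 8.2
tcp_pos: [0.5552, -0.147, 0.0585]
tool_rot: [0.993, 0.118, 0.001, 0.001]
force: [0.7, -1.0, 5.4]
finger_gap: 0.671
gripper_force: 2.7
cover 0.8554378717277287 z@70 0.07641157527684729 24681
cap 0 0 xmin 0
tcp bin [-0.07925624  0.03514057] [ 0.5551902  -0.14703967  0.05851128] F [ 0.74764772 -1.0304768   5.36172525] t 8.2
```

The ledge is clear, so I'll lift off and retreat straight up.

```bash
python3 -m crank '[{"dp":[0,0,0.25],"angular":[0,0,0]},{"dp":[0,0,0.25],"angular":[0,0,0]},{"dp":[0,0,0.25],"angular":[0,0,0]},{"dp":[0,0,0.25],"angular":[0,0,0]},{"dp":[0,0,0.25],"angular":[0,0,0]},{"dp":[0,0,0.25],"angular":[0,0,0]},{"dp":[0,0,0.5],"angular":[0,0,0]},{"dp":[0,0,0.7],"angular":[0,0,0]},{"dp":[0,0,0.7],"angular":[0,0,0]},{"dp":[-0.4,0,0.7],"angular":[0,0,0]},{"dp":[-0.4,0,0.7],"angular":[0,0,0]},{"dp":[0,0,0],"angular":[0,0,0]},{"dp":[0,0,0],"angular":[0,0,0]},{"dp":[0,0,0],"angular":[0,0,0]}]'
sed -i 's/last2/last3/' ang.py; python3 ang.py
```

```text
t: 9.65
tcp_pos: [0.5316, -0.1456, 0.2009]
tool_rot: [0.993, 0.118, -0.001, -0.001]
force: [-0.3, -0.3, -0.6]
finger_gap: 0.672
gripper_force: 0.0
cover 0.0011162986000113895 z@70 0.10770599230232937 9544
cap 0 0 xmin 0
tcp bin [-0.10189001  0.04211188] [ 0.53155381 -0.14555372  0.20091451] F [-0.29763573 -0.30522217 -0.56518866] t 9.65
```

View pics/last3.png

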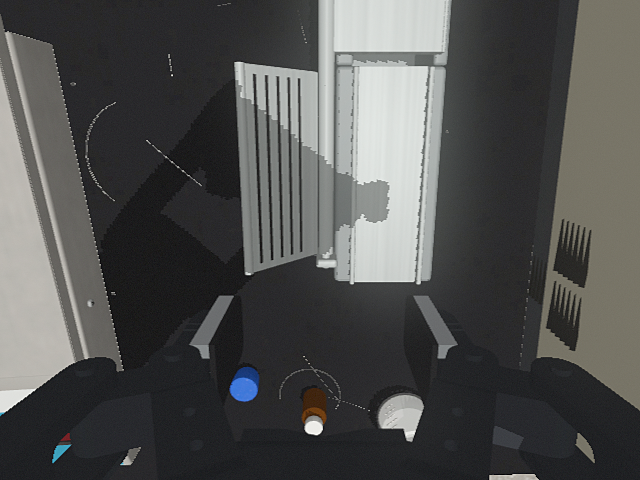

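The cover is shut at 0.001 rad, with its edge at y≈55. The ledge is empty, and the stopper (244,384), vial (314,410) and beaker (402,412) still stand where they were.

```bash
python3 -c "
from station import order
print(order.sign_off())"
```

```text
the job is handed in; nothing more can be done
None
```

The cap was pushed past the drop edge while the paddle was held down, the cover is shut again at about 0 rad and the job is handed in; I couldn't see the cap inside the closed bin, but the ledge is empty and the stopper, beaker and vial were not touched.

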